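Stand the eggs in the counter display by size

ROBOT

A 6-joint arm with a two-finger parallel gripper is mounted at the origin on the work surface. World frame = base frame: x ahead of the robot, y to its left, z up, the work surface at z = 0. Lengths are in mm, angles in rad, forces in N, time in s.
With the tool pointing down it reaches from about 275 to 825 mm from the base axis. Payload 5.2 kg.
Tool frame: the origin (TCP) lies at the very end of the fingers, on their centre line; the grasp point (between the pads) lies 19 mm behind it; z points along the fingers, y is the line along which they close (so a half turn about z gives the same grasp; the last joint's range is limited). The gripper opens to 93 mm and grips with 3 to 60 N. Pads are 15 mm wide; open, the fingers measure 128 mm over their backs; the gripper's body (75 mm by 188 mm) begins 65 mm behind the grasp point.
Start: joints at [1.002, 0.259, 1.535, -0, 1.348, -0.203], TCP at [196.712, 513.624, 195.653] pointing down, gripper open.
Joint ranges: [-3.14, 3.14], [-0.91, 2.08], [0.19, 2.58], [-1.22, 4.36], [0.22, 2.71], [-3.12, 3.12]. Speed limits (rad/s): [2.57, 2.57, 3.14, 3.14, 3.14, 3.14].

INTERFACE

Orientations are given as [roll, pitch, yaw] about the fixed x, y, z axes, in that order (R = Rz(yaw) Ry(pitch) Rx(roll)).
In Python, from bench import robot gives the robot as it stands. The module is installed in compiled form; this text tells all that it offers. Calls block until the motion is done:
- robot.move_ptp(position, orientation): joint-space move of the TCP to a pose.
- robot.move_linear(position, ori=None, speed=150, f_stop=None): straight line of the TCP; ori=None keeps the orientation; speed is the mean speed in mm/s. With f_stop (N) it stops when the force on the tool has changed by that much, and returns True; else False.
- robot.move_j(angles): joint-space move.
- robot.move_gripper(opening): opening from 0.0 (shut) to 1.0 (fully open); the grip force is fixed at half the most; returns when the fingers have stopped.
- robot.sleep(seconds).
- robot.inverse_kinematics(position, orientation): joint angles nearest the present ones, or None.
- robot.get_image(name): name is "scene" or "top" or "wrist"; returns a dict with "img" (420x560x3 uint8, blue, green, red), "fovy" (degrees; the focal length in pixels is half the picture's height over the tangent of half this angle, whatever the lens; pixels are square), "cx", "cy" (the principal point, pixels), "eye" and "orientation" of the camera in the world. Camera axes: x right, y down, z forward; pixel columns grow to the right and rows downward; lengths in mm; the calibration is good to about 2 mm. The wrist camera is an equidistant fisheye: a pixel r from the principal point sees the ray r / f radians off the axis. A picture is of the moment at which its call begins. There is no depth.
A pose or a line that the arm cannot do raises robot.MotionError and nothing moves.
- robot.hand_in(): hands the job in; it is judged then, once.
Readings, each from a call of its own:
- robot.current_t(): time.
- robot.current_qpos(): joint angles.
- robot.current_joint_vel(): joint speeds.
- robot.current_joint_efforts(): joint torques, N m.
- robot.current_tcp_pos(): TCP position.
- robot.current_eef_rot(): TCP orientation.
- robot.current_contact_force(): force on the tool from outside, world axes, zero at the start.
- robot.current_ft_torque(): the same for the moment, N m.
- robot.current_gripper_width(): opening from 0.0 (shut) to 1.0 (fully open).
- robot.current_finger_force(): force on a finger pad.
Only numpy, scipy, OpenCV 4.12 (cv2) and the standard library are available. Lean on these libraries where they do the work, as an engineer would, in place of code of your own. Each camera call takes 0.05 s, during which the arm holds its last target. There are 200 camera calls.

TASK

Move the four loose eggs from their cork rings to the white display cups on the shop counter: the quail egg into the smallest cup, the goose egg into the largest, and one hen egg into each of the two middle cups (either way round). Hold them with a light grip and set them down gently without dropping them, since they crack, so that each stands upright, point down, in its cup, and leave the lemon and the honey jar where they are.

Things in the scene. Friction and masses are not known exactly. Their poses are not given: they have to be found in the camera images.
- quail_egg: Quail egg, the smallest: cream, 30 mm across, 37 mm long (21 mm from origin to point, 16 mm to blunt top). Origin: on its axis at the widest section; z up to the blunt end. Starts point down on a fixed cork ring (30 mm tall, 27 mm outside), near row, origin 45 mm above the counter. Cracks if gripped with over 40 N a side, or pressed on a cup with over 40 N, or let fall over 6 mm.
- hen_egg_a: One of two like hen eggs, middle size: cream, 44 mm across, 57 mm long (33 mm from origin to point, 24 mm to blunt top). Origin: on its axis at the widest section; z up to the blunt end. Starts point down on a fixed cork ring (30 mm tall, 36 mm outside), near row, origin 54 mm above the counter. Cracks if gripped with over 40 N a side, or pressed on a cup with over 40 N, or let fall over 6 mm.
- hen_egg_b: The other of the two like hen eggs, middle size: cream, 44 mm across, 57 mm long (33 mm from origin to point, 24 mm to blunt top). Origin: on its axis at the widest section; z up to the blunt end. Starts point down on a fixed cork ring (30 mm tall, 36 mm outside), near row, origin 54 mm above the counter. Cracks if gripped with over 40 N a side, or pressed on a cup with over 40 N, or let fall over 6 mm.
- goose_egg: Goose egg, the largest: cream, 58 mm across, 83 mm long (48 mm from origin to point, 35 mm to blunt top). Origin: on its axis at the widest section; z up to the blunt end. Starts point down on a fixed cork ring (30 mm tall, 46 mm outside), near row, origin 65 mm above the counter. Cracks if gripped with over 40 N a side, or pressed on a cup with over 40 N, or let fall over 6 mm.
- cup_small: The smallest display cup, far row, fixed: grey square foot 56 x 56 x 5 mm, upright white round hollow collar, rim 30 mm above the counter, 27 mm outside, mouth 20 mm wide. A quail egg rests on the rim, point down in the mouth, its origin then 45 mm above the cup's origin. Origin: centre of the underside, z up.
- cup_mid_a: One of two like middle-sized (hen) display cup, far row, fixed: grey square foot 76 x 76 x 5 mm, upright white round hollow collar, rim 30 mm above the counter, 36 mm outside, mouth 30 mm wide. A hen egg rests on the rim, point down in the mouth, its origin then 54 mm above the cup's origin. Origin: centre of the underside, z up.
- cup_mid_b: The other of the two like middle-sized (hen) display cup, far row, fixed: grey square foot 76 x 76 x 5 mm, upright white round hollow collar, rim 30 mm above the counter, 36 mm outside, mouth 30 mm wide. A hen egg rests on the rim, point down in the mouth, its origin then 54 mm above the cup's origin. Origin: centre of the underside, z up.
- cup_large: The largest display cup, far row, fixed: grey square foot 96 x 96 x 5 mm, upright white round hollow collar, rim 30 mm above the counter, 46 mm outside, mouth 39 mm wide. A goose egg rests on the rim, point down in the mouth, its origin then 65 mm above the cup's origin. Origin: centre of the underside, z up.
- lemon: A yellow lemon with a nipple at each end, 72 mm long, 48 mm thick, lying loose on a cork ring like the eggs' in the near row, top about 74 mm above the counter; leave it where it is. Origin: its centre, x along its length.
- honey_jar: Amber honey jar with a brass-coloured lid, 58 mm across, 85 mm tall, standing loose in the row of cups; leave it where it is. Origin: centre of its underside.
There are look-alikes about, which are no part of the job. What is shaped like the cup_large but green or orange is not meant.

How it is judged:
By the outcome, as a careful person would: the job done as asked, in the order asked, and still so for the second after the job is handed in, with the robot touching nothing.
It also fails if it takes over 128 s, if anything falls off the work surface, if the arm or the gripper's body presses on something with over 40 N, if the wrist force passes 120 N, or if a joint passes its speed limit or range.

## Working session

There is one attempt and no reset: what is moved stays moved. The work goes in short steps, each a Python script; the robot and the scene stay as the last script left them, time stands still between calls to the robot, and variables do not carry over. Pictures are saved under pics/ and viewed, at most 14 in all, crops included, and the job is handed in when it is done.

```bash
mkdir -p pics
python3 - <<'E'
from bench import robot
import cv2
for n in("scene","top","wrist"):
    d=robot.get_image(n); cv2.imwrite(f"pics/{n}0.png",d["img"]); print(n,{k:v for k,v in d.items() if k!="img"})
print(robot.current_t(),robot.current_eef_rot(),robot.current_gripper_width())
E
```

```text
scene {'fovy': 42.72274511434456, 'cx': 281.52271707522726, 'cy': 216.24357224733004, 'eye': array([1209.05164654,  659.52043266,  993.53176715]), 'orientation': array([-2.30681303,  0.01608976,  2.32904982])}
top {'fovy': 47.56666815443873, 'cx': 288.60184938727684, 'cy': 209.66345149849278, 'eye': array([ 315.87863907,  -26.72855302, 1361.49143789]), 'orientation': array([-2.99591633, -0.00785245, -1.59752571])}
wrist {'fovy': 65.70646984690485, 'cx': 279.87639908200487, 'cy': 213.40397942255316, 'eye': array([127.35211185, 539.5467558 , 383.0534964 ]), 'orientation': array([2.86963216e+00, 1.59267510e-03, 1.20541020e+00])}
0.15 [-3.14029014e+00 -2.73316433e-04  2.77576800e+00] 1.0007003310309415
```

View pics/scene0.png

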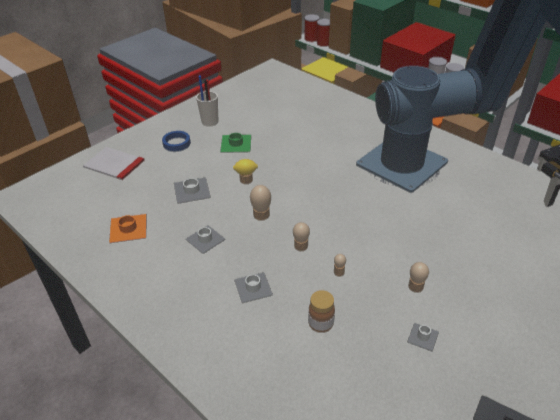

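View pics/top0.png

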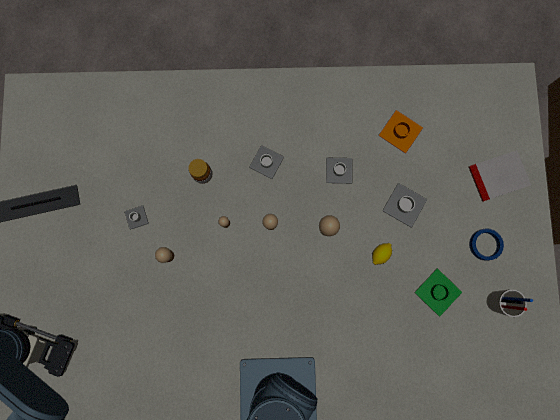

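The top view shows the cups at (135,216) small, (266,160) and (340,169) mid, and (406,204) large. The eggs are at (164,255) hen, (224,222) quail, (270,221) hen and (329,225) goose. The lemon is at (382,253) and the jar at (200,170).

```bash
cat > h.py <<'E'
from bench import robot
import cv2, numpy as np
from scipy.spatial.transform import Rotation as Ro
def ray(d,u,v,z,fish):
    f=210/np.tan(np.radians(d["fovy"]/2)); a=np.array([u-d["cx"],v-d["cy"]])/f
    if fish:
        r=np.hypot(*a)+1e-12; c=np.r_[a/r*np.sin(r),np.cos(r)]
    else: c=np.r_[a,1]
    w=Ro.from_euler("xyz",d["orientation"]).apply(c)
    return d["eye"]+w*(z-d["eye"][2])/w[2]
def project(d,p):   # fisheye
    f=210/np.tan(np.radians(d["fovy"]/2)); c=Ro.from_euler("xyz",d["orientation"]).inv().apply(np.asarray(p)-d["eye"])
    r=np.hypot(c[0],c[1]); return np.array([d["cx"],d["cy"]])+c[:2]/r*f*np.arctan2(r,c[2])
PIX={"quail":(224,222,45),"hen1":(164,255,54),"hen2":(270,221,54),"goose":(329,225,65),"lemon":(382,253,50),
 "cs":(135.5,216,30),"m1":(266,160,30),"m2":(340,169,30),"cl":(406,204,30),"jar":(199,166,85)}
E
python3 - <<'E'
from h import *
d=robot.get_image("top"); P={k:ray(d,*v,0) for k,v in PIX.items()}
for k,p in P.items(): print(k,p.round(1),np.hypot(*p[:2]).round())
ims=[]
for k in ("quail","cs"):
    p=P[k]; robot.move_ptp([p[0]-30,p[1],200],[np.pi,0,np.pi/2]); 
    w=robot.get_image("wrist"); ims.append(w["img"]); print(w["eye"],robot.current_qpos(),project(w,p),robot.current_t())
cv2.imwrite("pics/w1.png",cv2.resize(np.hstack(ims),(800,300)))
E
```

```text
quail [478.6 138.2  45. ] 498.0
hen1 [391.  301.2  54. ] 494.0
hen2 [477.   10.1  54. ] 477.0
goose [ 460.5 -151.5   65. ] 485.0
lemon [ 381.  -295.7   50. ] 482.0
cs [503.9 388.4  30. ] 636.0
m1 [656.4  18.5  30. ] 657.0
m2 [ 624.7 -192.6   30. ] 654.0
cl [ 518.6 -375.5   30. ] 640.0
jar [630.  200.5  85. ] 661.0
[448.89872551 212.94206038 388.17594451] [6.21597085e-02 1.09090696e-01 1.71011250e+00 3.09857898e-04
 1.32246524e+00 6.03779341e-02] [307.33974267 194.76663571] 1.9083
[474.36300249 461.90670177 387.92201072] [ 5.03165194e-01  3.67985649e-01  1.37028981e+00 -7.48061716e-04
  1.40357576e+00  5.04143135e-01] [306.22873923 190.38684085] 2.95
```

View pics/w1.png

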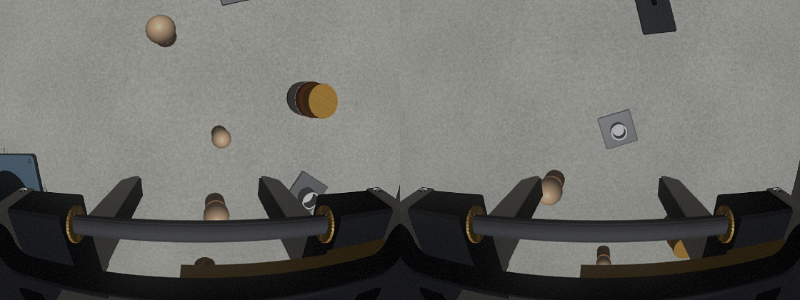

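The quail egg is at about (309,193), matching the prediction. The small cup is a few px off its prediction. I'll now tour all eight with the camera directly above each.

Run:
```python
from h import *
import pickle
d=robot.get_image("top"); P={k:ray(d,*v,0) for k,v in PIX.items()}
out={};row=[]
for k in ("cs","hen1","quail","hen2","m1","m2","goose","cl"):
    p=P[k]; robot.move_ptp([p[0],p[1]-60,200],[np.pi,0,np.pi/2]); robot.sleep(.1)
    w=robot.get_image("wrist"); c=project(w,p); u,v=c.round().astype(int)
    w["off"]=(u-50,v-50); out[k]=w
    cr=cv2.resize(w["img"][v-50:v+50,u-50:u+50],(200,200),interpolation=cv2.INTER_CUBIC)
    cv2.drawMarker(cr,(100,100),(0,0,255),0,8); row.append(cr); print(k,c.round(1))
pickle.dump((out,P),open("t.pkl","wb"))
cv2.imwrite("pics/m.png",np.vstack([np.hstack(row[:4]),np.hstack(row[4:])])); print(robot.current_t())
```

```text
cs [279.2 137.2]
hen1 [278.1 139.5]
quail [280.1 139.7]
hen2 [279.5 139.9]
m1 [280.7 137.8]
m2 [279.  139.6]
goose [277.5 138.3]
cl [279.1 139.1]
9.7917
```

View pics/m.png

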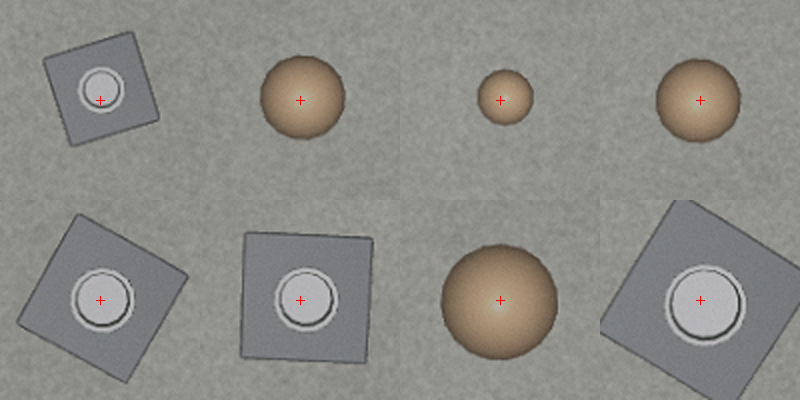

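```bash
cat >> h.py <<'E'
ORI=[np.pi,0,np.pi/2]
def measure(w,p,egg):
    u,v=project(w,p).round().astype(int)-50; cr=w["img"][v:v+100,u:u+100].astype(int)
    m=(cr[...,2]-cr[...,0]>22) if egg else (cr.min(2)>158)
    m=cv2.morphologyEx(m.astype(np.uint8),cv2.MORPH_OPEN,np.ones((2,2)) if not egg else np.ones((3,3)))
    cs=[c for c in cv2.findContours(m,cv2.RETR_EXTERNAL,cv2.CHAIN_APPROX_NONE)[0] if len(c)>30]
    if not cs: return None
    c=min(cs,key=lambda c:np.hypot(*(cv2.minEnclosingCircle(c)[0]-np.array([50,50]))))
    (x,y),r=cv2.minEnclosingCircle(c); q=ray(w,x+u,y+v,p[2],True)
    f=210/np.tan(np.radians(w["fovy"]/2)); return q,2*(r+.5)/f*(w["eye"][2]-p[2])
def look(p,egg=True):
    robot.move_ptp([p[0],p[1]-60,200],ORI); robot.sleep(.1); return measure(robot.get_image("wrist"),p,egg)
def pick(q,z,up=180):
    robot.move_ptp([q[0],q[1],up],ORI); robot.move_linear([q[0],q[1],z+40],speed=120)
    hit=robot.move_linear([q[0],q[1],z],speed=50,f_stop=8); robot.move_gripper(0.0)
    print("grip",hit,round(robot.current_gripper_width()*93,1),robot.current_finger_force(),robot.current_tcp_pos())
    robot.move_linear([q[0],q[1],z+20],speed=40); robot.move_linear([q[0],q[1],up],speed=120)
def place(q,z,up=180):
    x,y,_=robot.current_tcp_pos(); robot.move_linear([q[0],q[1],up],speed=150)
    robot.move_linear([q[0],q[1],z+15],speed=100); robot.sleep(.3)
    hit=robot.move_linear([q[0],q[1],z],speed=10,f_stop=5)
    print("place",hit,robot.current_tcp_pos(),robot.current_contact_force())
    w=robot.current_gripper_width()
    robot.move_gripper(min(1,w+.12)); robot.move_gripper(1.0); robot.move_linear([q[0],q[1],up],speed=120); print("t",robot.current_t())
E
python3 - <<'E'
from h import *
import pickle
out,P=pickle.load(open("t.pkl","rb")); M={}
for k,w in out.items():
    q,D=measure(w,P[k],k in("hen1","hen2","quail","goose")); M[k]=q; print(k,q.round(1),(q-P[k])[:2].round(1),"dia",round(D,1))
pickle.dump(M,open("m.pkl","wb"))
E
```

```text
cs [505.1 394.2  30. ] [1.2 5.8] dia 18.6
hen1 [391.9 303.5  54. ] [0.8 2.3] dia 44.0
quail [480.8 139.8  45. ] [2.2 1.6] dia 29.6
hen2 [476.2  10.   54. ] [-0.8 -0.1] dia 43.9
m1 [658.8  18.3  30. ] [ 2.4 -0.3] dia 27.8
m2 [ 631.4 -190.8   30. ] [6.7 1.8] dia 34.0
goose [ 459.2 -151.9   65. ] [-1.3 -0.5] dia 57.9
cl [ 525.1 -378.5   30. ] [ 6.5 -3. ] dia 43.2
```

```bash
python3 - <<'E'
s=open("h.py").read()
s=s.replace("""    m=cv2.morphologyEx(m.astype(np.uint8),cv2.MORPH_OPEN,np.ones((2,2)) if not egg else np.ones((3,3)))""","""    m=m.astype(np.uint8); m=cv2.morphologyEx(m,cv2.MORPH_OPEN,np.ones((3,3))) if egg else cv2.morphologyEx(m,cv2.MORPH_CLOSE,np.ones((3,3)))""").replace("cr.min(2)>158","cr.min(2)>150")
open("h.py","w").write(s)
E
python3 - <<'E'
from h import *
import pickle
out,P=pickle.load(open("t.pkl","rb")); M={}
for k,w in out.items():
    q,D=measure(w,P[k],k in("hen1","hen2","quail","goose")); M[k]=q; print(k,q.round(1),(q-P[k])[:2].round(1),"dia",round(D,1))
pickle.dump(M,open("m.pkl","wb"))
E
```

```text
cs [504.1 394.6  30. ] [0.2 6.2] dia 26.5
hen1 [391.9 303.5  54. ] [0.8 2.3] dia 44.0
quail [480.8 139.8  45. ] [2.2 1.6] dia 29.6
hen2 [476.2  10.   54. ] [-0.8 -0.1] dia 43.9
m1 [657.6  18.7  30. ] [1.2 0.1] dia 36.3
m2 [ 627.5 -192.6   30. ] [2.7 0. ] dia 36.2
goose [ 459.2 -151.9   65. ] [-1.3 -0.5] dia 57.9
cl [ 521. -378.   30.] [ 2.4 -2.5] dia 46.3
```

Every measured diameter matches the given size. Next is the quail egg.

Run:
```python
from h import *
import pickle
M=pickle.load(open("m.pkl","rb"))
pick(M["quail"],31)
w=robot.get_image("wrist"); cv2.imwrite("pics/q.png",w["img"])
print(robot.current_gripper_width()*93)
```

```text
grip False 22.7 25.946887805815777 [480.7273373  139.78388787  30.96056465]
23.01270670563106
```

View pics/q.png

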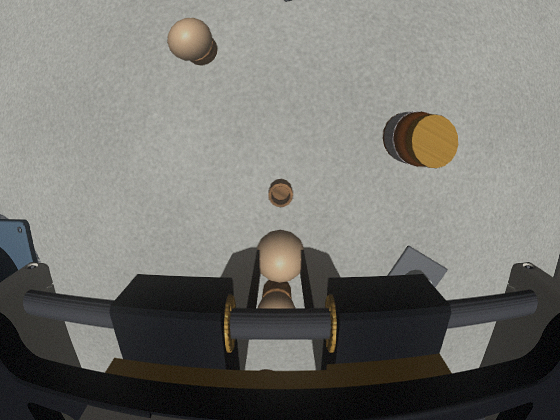

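The egg is held upright between the fingers at (280,257), with its ring empty at (280,192). The width reads 23 mm instead of 30, so I'll check where the egg sits along the pads.

Run:
```python
from h import *
w=robot.get_image("wrist"); t=robot.current_tcp_pos()
for dz in (0,10,14,19,25): print(dz,project(w,t+[0,0,dz]).round(1))
hs=(w["img"][...,2].astype(int)-w["img"][...,0]>22).astype(np.uint8)
n,l,s,c=cv2.connectedComponentsWithStats(hs); print([(s[i].tolist(),c[i].round(1).tolist()) for i in range(1,n) if s[i][4]>150])
cv2.imwrite("pics/qz.png",cv2.resize(w["img"][210:330,200:360],(800,600)))
```

```text
0 [279.1 246.9]
10 [279.1 253. ]
14 [279.  255.7]
19 [279.  259.1]
25 [278.9 263.5]
[([168, 18, 42, 41, 1348], [188.2, 37.6]), ([394, 112, 65, 56, 2856], [426.6, 139.7]), ([268, 183, 25, 24, 397], [280.2, 193.5]), ([258, 233, 45, 50, 1770], [280.0, 257.4]), ([224, 295, 12, 58, 400], [228.2, 323.6]), ([325, 295, 12, 58, 390], [331.5, 323.6]), ([259, 296, 35, 13, 293], [276.2, 303.4]), ([106, 354, 345, 35, 6244], [289.1, 373.7])]
```

View pics/qz.png

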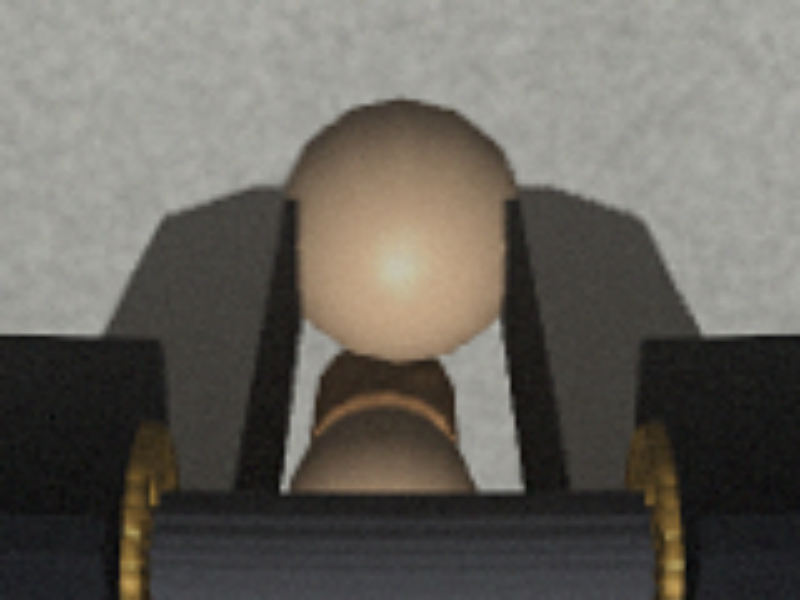

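The egg is upright and well held, centred on the pads; they seem to yield. I'll place it now.

Run:
```python
from h import *
import pickle
M=pickle.load(open("m.pkl","rb"))
place(M["cs"],31)
q=M["cs"].copy(); q[2]=45; r=look(q); print(r[0].round(1),r[1],M["cs"])
w=robot.get_image("wrist"); u,v=project(w,q).astype(int); cv2.imwrite("pics/qp.png",cv2.resize(w["img"][v-50:v+50,u-50:u+50],(400,400)))
```

```text
place False [504.13024266 394.64663634  31.09080761] [-0.07229141 -1.32984306  0.33483254]
t 25.1667
[503.6 394.6  45. ] 29.717196000074395 [504.09201884 394.63799541  30.        ]
```

View pics/qp.png

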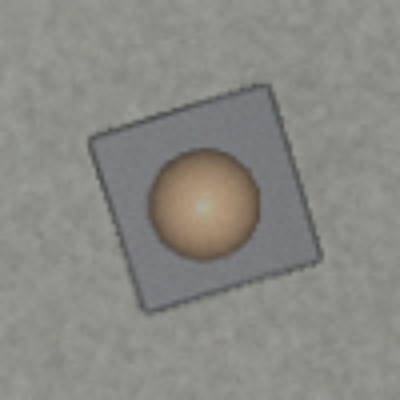

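The quail egg stands upright and centred in the smallest cup: round outline at crop centre (205,205), offset under 1 mm. The goose egg is next, and I'll check its outline after placing before doing the hens.

Run:
```python
from h import *
import pickle
M=pickle.load(open("m.pkl","rb"))
ims=[]
for e,c,z,h in (("goose","cl",46,65),("hen2","m1",35,54),("hen1","m2",35,54)):
    pick(M[e],z); w=robot.current_gripper_width()*93; print("held",w)
    if w<25: print("LOST"); break
    place(M[c],z); q=M[c].copy(); q[2]=h; r=look(q)
    w=robot.get_image("wrist"); u,v=project(w,q).astype(int); ims.append(cv2.resize(w["img"][v-50:v+50,u-50:u+50],(260,260)))
    print(e,r and (r[0].round(1),r[1]),M[c].round(1))
    if r is None or np.hypot(*(r[0]-q)[:2])>3: print("CHECK"); break
cv2.imwrite("pics/pl.png",np.hstack(ims)); cv2.imwrite("pics/sc.png",robot.get_image("scene")["img"])
```

```text
grip False 55.9 29.891138076782227 [ 459.05196878 -151.93841899   46.04802864]
held 55.64878584105894
place False [ 520.98081642 -378.17427389   46.3760354 ] [-1.31642951 -0.18569179  2.59607095]
t 39.2
goose (array([ 520.2, -378.3,   65. ]), np.float64(57.93779560293766)) [ 521. -378.   30.]
grip False 41.4 29.795993864536285 [475.95349832  10.05122868  35.00107824]
held 41.52347499872139
place False [657.64027256  18.58754977  35.23303193] [-1.02206382  0.28281904  1.09159522]
t 53.5
hen2 (array([657.4,  18.5,  54. ]), np.float64(43.86915128439039)) [657.6  18.7  30. ]
grip False 41.4 29.781461656093597 [391.62600495 303.47849501  35.00159268]
held 41.57357170076424
place False [ 627.49501419 -192.62402403   35.21110404] [-0.31431874 -0.79531443  1.6805525 ]
t 70.2
hen1 (array([ 627.7, -192.1,   54. ]), np.float64(43.86462059983542)) [ 627.5 -192.6   30. ]
```

View pics/pl.png

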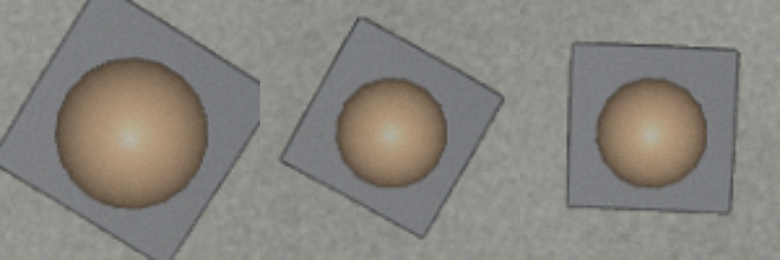

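View pics/sc.png

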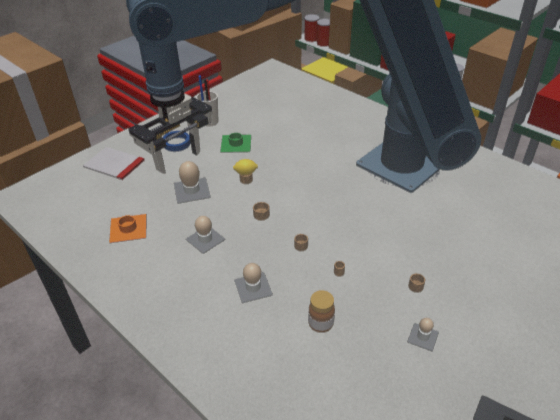

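All four eggs stand upright in their cups: goose (190,175), hens (204,226) and (252,273), quail (426,325). The lemon at (245,168) and the jar at (321,310) haven't moved, and the gripper is clear.

```bash
python3 -c "
from bench import robot
print(robot.hand_in())"
```

```text
the job is handed in; nothing more can be done
None
```

I moved all four eggs into their cups and handed the job in at about 70 s of the 128 s limit; each stands upright and centred to within about 1 mm, and the lemon and honey jar look unmoved.

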